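Set up the investing stack on the vibrator

TASK

Build the casting mould ready for pouring, in the middle of the blue vibrator's black plate, one part at a time from the bottom up: the grey sprue former with its stem up, the narrow steel casting ring around its hub, the white extension collar with its narrow neck down inside the ring, and last the aluminium funnel with its spout down in the collar. Each part must sit fully home on the one below, upright and let go; leave the wide low steel ring, the plaster cast and the spatula where they are.

Things in the scene. Friction and masses are not known exactly. Their poses are not given: they have to be found in the camera images.
- vibrator: Plaster vibrator, fixed to the counter: blue box 120 x 120 mm with a round black plate of diameter 100 mm on top, the plate's flat top 75 mm above the counter. Origin: centre of its underside, on the plate's axis; z up. It stands at the far left or far right, changing places with a low white and steel bench scale.
- former: Grey plastic sprue former, round: foot disc diameter 64 mm, 10 mm thick; on it a hub of diameter 40 mm up to 17 mm, a cone narrowing to a stem of diameter 14 mm between 17 and 25 mm, stem top at 56 mm. Stands upright; take it by the stem (bare stem from 25 to 56 mm). Origin: centre of its underside; z up along the stem. 90 g.
- casting_ring: Narrow steel casting ring, a plain tube open at both ends: outer diameter 54 mm, inner 46 mm, height 45 mm. Stands upright; origin: centre of its lower end; z along its axis. It goes around the former's 40 mm hub and rests on the foot disc, its origin then 10 mm above the former's. 220 g.
- collar: White plastic extension collar, round, bore 32 mm right through: narrow neck of diameter 40 mm from 0 to 12 mm, then a body of diameter 58 mm up to 45 mm. Stands on its neck; origin: centre of the neck's end; z up. The neck goes inside the casting ring, the body's shoulder rests on the ring's top, its origin then 33 mm above the ring's. 70 g.
- funnel: Aluminium pouring funnel, round, hollow: spout of diameter 26 mm from 0 to 12 mm, shoulder of diameter 44 mm from 12 to 17 mm, widening to a straight lip of diameter 62 mm from 26 to 44 mm. Stands on its spout; origin: centre of the spout's end; z up. The spout goes into the collar's 32 mm bore, the shoulder rests on the collar's top, its origin then 33 mm above the collar's. 80 g.
- wide_ring: Spare steel ring, not used: wide and low, outer diameter 74 mm, inner 64 mm, height 22 mm. Stands among the parts, to be left alone. Origin: centre of its underside.
- cast: Plaster dental cast, not used: base 58 x 62 x 20 mm with an arch of teeth up to 31 mm, beyond the parts. To be left alone. Origin: centre of its underside.
- spatula: Plaster spatula, not used, lying flat across the middle of the counter: 163 mm long, 18 mm wide, 12 mm high, wooden handle towards its -x and steel blade towards its +x. To be left alone. Origin: on its underside, about halfway along.
Mind the look-alikes: they are no part of the job. What is shaped like the collar but red or yellow is not meant.

How it is judged:
By the outcome, as a careful person would: the job done as asked, in the order asked, and still so for the second after the job is handed in, with the robot touching nothing.
It also fails if it takes over 118 s, if anything falls off the work surface, if the arm or the gripper's body presses on something with over 40 N, if the wrist force passes 120 N, or if a joint passes its speed limit or range.

ROBOT

A 7-joint arm with a two-finger parallel gripper is mounted at the origin on the work surface. World frame = base frame: x ahead of the robot, y to its left, z up, the work surface at z = 0. Lengths are in mm, angles in degrees, forces in N, time in s.
With the tool pointing down it reaches from about 425 to 875 mm from the base axis. Payload 4.7 kg.
Tool frame: the origin (TCP) lies at the very end of the fingers, on their centre line; the grasp point (between the pads) lies behind it (grasp_offset is the z of the grasp point in the tool frame, in mm); z points along the fingers, y is the line along which they close (so a half turn about z gives the same grasp; the last joint's range is limited). The gripper opens to 87 mm and grips with 3 to 60 N. Pads are 19 mm wide; open, the fingers measure 117 mm over their backs; the gripper's body (75 mm by 190 mm) begins 51 mm behind the grasp point.
Start: joints at [0.808, 18.392, -4.016, 83.108, 1.295, 78.541, -3.26], TCP at [650.02, -0.025, 222.587] pointing down, gripper open.
Joint ranges: [-163.93, 163.93], [-17.29, 119.83], [-79.2, 71.16], [3.27, 140.29], [-89.18, 269.18], [5.43, 117.66], [-154.24, 154.24]. Speed limits (degrees/s): [147.25, 147.25, 180, 180, 180, 180, 180].

INTERFACE

Orientations are given as [roll, pitch, yaw] about the fixed x, y, z axes, in that order (R = Rz(yaw) Ry(pitch) Rx(roll)).
In Python, from workcell import get_obs, get_image, job_done, grasp_offset gives the robot as it stands.
- The arm moves only by the shell command python3 -m creep 'ROWS' [FORCE]. ROWS is a JSON object whose one key "increments" holds a list of rows, each a list of 3 entries, a list of its own where there are three numbers: the turn, a rotation vector about the tool's x, y, z in units of 8 degrees (1.0 is 8 degrees), then the shift along the tool's x, y, z in units of 25 mm (1.0 is 25 mm), then the opening, from -1 (shut) to 1 (fully open). In form: {"increments": [[[ax, ay, az], [tx, ty, tz], grip], ...]}. A call has 1 to 10 rows; each row shifts and turns the commanded pose from where the row before left it, along the tool's axes as they then stand; what a row does not reach is not made up. A row lasts 1/10 s, in which the tool goes at most 50 mm and 8.59 degrees, less where a joint would pass 70% of its speed; a pose out of reach is approached as far as the arm can. A call is refused whole if a number of a shift passes 1 or a number of a turn 1, either way. A call with a gripper value outside its range is refused whole. The fingers move at their own pace and stop on an object; FORCE is the grip in N (left out, the last holds). Time passes only in rows, so rows that do not move let the fingers close. It gives the time, the measured TCP pose, the force, the opening and the grip force at its end, in the units of the state.
- get_obs(): the state, without advancing time (a new reading comes with each control period).
- get_image(name): name is "scene" or "side" or "wrist"; returns a dict with "pixels" (384x512x3 uint8, red, green, blue), "fx", "fy", "cx", "cy" (pixels), "R" (3x3) and "t" (3): a world point X has camera coordinates R X + t; the wrist camera has in their place "tool_from_camera" (4x4, takes a point from camera to tool coordinates, whose origin is the TCP and whose axes are the flange's). Camera axes: x right, y down, z forward; pixel columns grow to the right and rows downward; lengths in mm; the calibration is good to about 2 mm. The wrist camera is an equidistant fisheye: a pixel r from the principal point sees the ray r / f radians off the axis. A picture is of the moment at which its call begins: read the wrist's pose just before it. There is no depth.
- job_done(): hands the job in; it is judged then, once.
The state is a dict: "time_s": time; "joints": joint angles; "dq": joint speeds; "tau": joint torques, N m; "position": TCP position; "tcp_rot": TCP orientation; "ft_force": force on the tool from outside, world axes, zero at the start; "moment": the same for the moment, N m; "grip_width": finger opening in mm; "grasp_force": force on a finger pad.
Only numpy, scipy, OpenCV 4.12 (cv2) and the standard library are available. Lean on these libraries where they do the work, as an engineer would, in place of code of your own. Each camera call takes 0.05 s, during which the arm holds its last target. There are 200 camera calls.

## Working session

There is one attempt and no reset: what is moved stays moved. The work goes in short steps, Python scripts to look and compute and a shell command to move; the robot and the scene stay as the last step left them, time stands still between calls to the robot, and variables do not carry over. Pictures are saved under pics/ and viewed, at most 14 in all, crops included, and the job is handed in when it is done.

```bash
mkdir -p pics; ls
python3 - <<'E'
from workcell import *
import cv2,pickle
print(grasp_offset,get_obs())
for n in("scene","side","wrist"):
    d=get_image(n);pickle.dump(d,open(f"pics/{n}0.pkl","wb"))
    cv2.imwrite(f"pics/{n}0.png",d["pixels"][:,:,::-1])
    print({k:v for k,v in d.items() if k!="pixels"})
E
```

```text
pics
-18.700000000000003 {'time_s': 0.0, 'joints': array([ 0.80851788, 18.43922869, -4.01366179, 83.17376959,  1.29379164,
       78.54127326, -3.26255579]), 'dq': array([-0.04892339, -0.00814386, -0.05866765,  0.015779  , -0.08735469,
       -0.0016059 , -0.022276  ]), 'tau': array([-2.58547143e-04, -4.91284704e+01, -4.03903294e-01, -3.12526345e+01,
       -6.40594075e-02,  4.37659642e-02,  1.61017233e-04]), 'position': array([ 6.49451553e+02, -7.11979394e-02,  2.21469262e+02]), 'tcp_rot': array([-1.79890896e+02,  5.14357882e-03,  8.99966403e+01]), 'ft_force': array([ 0.82842894, -0.31754465,  0.00631503]), 'moment': array([-0.01225517, -0.00614269, -0.03276063]), 'grasp_force': 0.0, 'grip_width': 87.11898252997878}
{'fx': 347.90588371272673, 'fy': 347.90588371272673, 'cx': 256.16750457645225, 'cy': 189.575449531292, 'R': array([[ 0.28175176,  0.95943188, -0.01031568],
       [ 0.64884245, -0.19844068, -0.73459156],
       [-0.70683762,  0.20027921, -0.67843115]]), 't': array([-136.99020737, -304.5281996 , 1412.65113081])}
{'fx': 408.90090721166865, 'fy': 408.90090721166865, 'cx': 261.30516708747734, 'cy': 192.41855856321908, 'R': array([[ 0.8754782 , -0.48324599, -0.00335064],
       [-0.36776663, -0.66173869, -0.65333729],
       [ 0.31350538,  0.57321481, -0.75705955]]), 't': array([-464.11043917,  227.10261953,  975.67403796])}
{'fx': 297.3186396354542, 'fy': 297.3186396354542, 'cx': 246.67194811226364, 'cy': 185.21502524354648, 'tool_from_camera': array([[ 1.17473608e-03, -9.63423545e-01, -2.67980769e-01,
         7.32649899e+01],
       [ 9.99999297e-01,  1.08822945e-03,  4.71337495e-04,
         9.71034953e-01],
       [-1.62473077e-04, -2.67981134e-01,  9.63424146e-01,
        -1.62902870e+02],
       [ 0.00000000e+00,  0.00000000e+00,  0.00000000e+00,
         1.00000000e+00]])}
```

View pics/scene0.png

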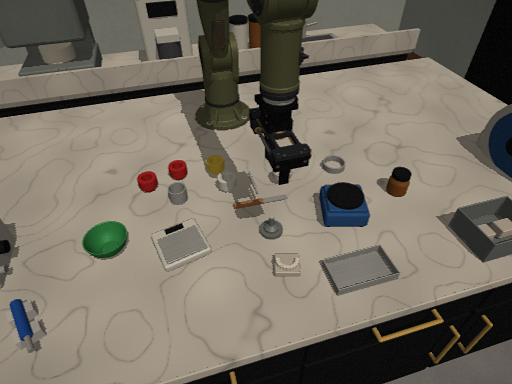

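View pics/side0.png

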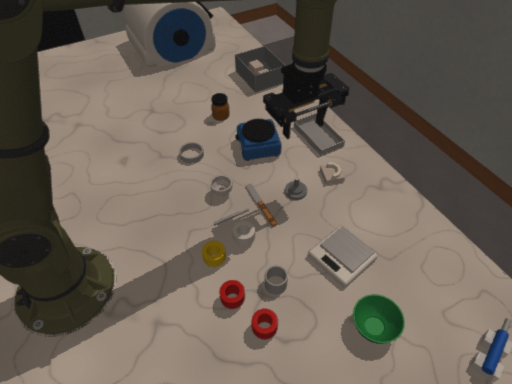

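View pics/wrist0.png

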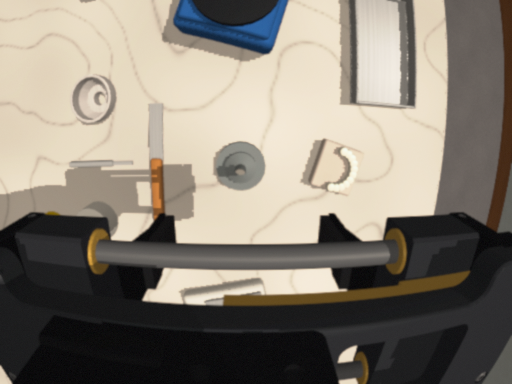

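The scene shows the vibrator at scene (345,203). In the side view the former is at (296,188), funnel candidate at (222,186), white collar candidate at (243,230) and the grey narrow ring at (276,280). The wide ring is at (191,152). Look-alikes of the collar are yellow (214,253) and red (232,294) and (264,323). Confirming in one enlarged crop.

```bash
cat > h.py <<'E'
import numpy as np,cv2,pickle
from scipy.spatial.transform import Rotation as Ro
from workcell import *
def load(n): return pickle.load(open(f"pics/{n}.pkl","rb"))
def grab(n,tag):
    o=get_obs();d=get_image(n);d["obs"]=o;pickle.dump(d,open(f"pics/{tag}.pkl","wb"));return d
def ray(d,u,v):
    x,y=(u-d["cx"])/d["fx"],(v-d["cy"])/d["fy"]
    if "R" in d: return -d["R"].T@d["t"], d["R"].T@np.array([x,y,1.])
    r=np.hypot(x,y);c=np.array([np.sin(r)*x/r,np.sin(r)*y/r,np.cos(r)])
    o=d["obs"];R=Ro.from_euler("xyz",o["tcp_rot"],degrees=True).as_matrix();T=d["tool_from_camera"]
    return R@T[:3,3]+o["position"],R@T[:3,:3]@c
def onz(d,u,v,z):
    p,r=ray(d,u,v);return p+r*(z-p[2])/r[2]
E
python3 - <<'E'
from h import *
d=load("side0");c=d["pixels"][135:335,165:325,::-1]
cv2.imwrite("pics/c1.png",cv2.resize(c,None,fx=3,fy=3,interpolation=cv2.INTER_CUBIC))
s=load("scene0")
for n,z,a,b in [("vib",75,(258,130),(346,195)),("former",5,(296,190),(270,230)),("funnel",44,(222,183),None),("collar",45,(244,228),(228,180)),("ring",45,(276,274),(178,186)),("wide",22,(191,151),(334,161)),("yellow",45,(214,250),(216,160))]:
    print(n,onz(d,*a,z).round(),b and onz(s,*b,z).round())
E
```

```text
vib [631. 203.  75.] [642. 211.  75.]
former [640.  -7.   5.] [644.  -7.   5.]
funnel [454.  87.  44.] None
collar [436. -80.  45.] [452. -78.  45.]
ring [ 441. -232.   45.] [ 435. -226.   45.]
wide [434. 272.  22.] [436. 282.  22.]
yellow [ 343. -103.   45.] [345. -93.  45.]
```

View pics/c1.png

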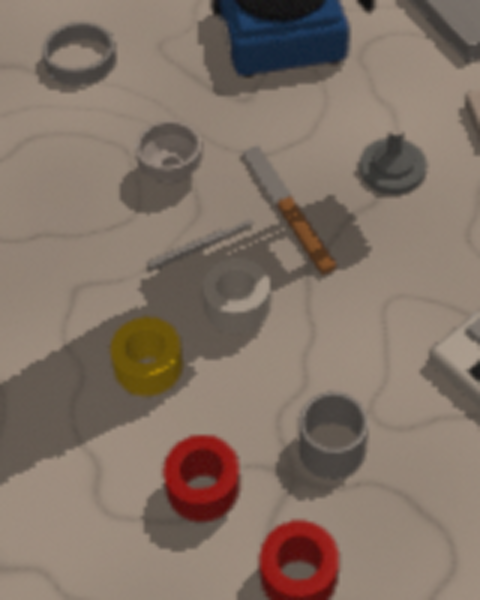

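The crop confirms the parts. The funnel with its inner cone is at crop (170,150), the collar (the white one, not red or yellow) at (238,298), the plain narrow steel tube at (333,432) and the former with stem at (393,165). The wide low ring is at (79,53).

Now I put the wrist camera right above the former (camera offset +73 mm along tool x, which is world y).

```bash
python3 -m creep '{"increments":[[[0,0,0],[-0.8,-0.1,0],1],[[0,0,0],[-0.8,-0.1,0],1],[[0,0,0],[-0.8,-0.1,0],1],[[0,0,0],[-0.6,0,0],1],[[0,0,0],[0,0,0],1],[[0,0,0],[0,0,0],1],[[0,0,0],[0,0,0],1]]}' 20
python3 - <<'E'
from h import *
d=grab("wrist","w1");cv2.imwrite("pics/w1.png",d["pixels"][:,:,::-1]);print(d["obs"]["position"],d["obs"]["tcp_rot"])
E
```

```text
time_s: 0.85
position: [642.7, -73.1, 222.5]
tcp_rot: [-180.0, -0.1, 90.1]
ft_force: [0.5, 0.3, 0.5]
grip_width: 86.5
grasp_force: 0.0
[642.70162811 -73.10505833 222.46828531] [-1.79998997e+02 -6.53787397e-02  9.01226329e+01]
```

View pics/w1.png

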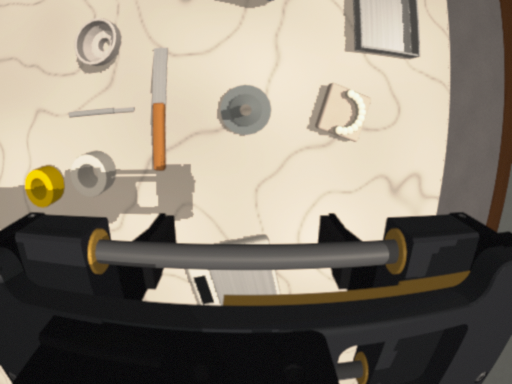

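The former is at (244,110), disc radius about 26 px, and unobstructed. The collar is at (93,173) and the funnel at (98,43). I'll use a Hough circle with the radius predicted from the known diameter.

```bash
cat >> h.py <<'E'
def circ(d,u,v,z,dia,half=50,k=4,out=None):
    """best circle of given diameter at height z near pixel u,v -> world point"""
    p=onz(d,u,v,z);q=onz(d,u+1,v,z);q2=onz(d,u,v+1,z)
    r=dia/2/np.mean([np.linalg.norm(q-p),np.linalg.norm(q2-p)])*k
    u0,v0=max(0,int(u-half)),max(0,int(v-half))
    c=cv2.resize(d["pixels"][v0:v0+2*half,u0:u0+2*half],None,fx=k,fy=k,interpolation=cv2.INTER_CUBIC)
    g=cv2.GaussianBlur(cv2.cvtColor(c,cv2.COLOR_RGB2GRAY),(0,0),2.5)
    H=cv2.HoughCircles(g,cv2.HOUGH_GRADIENT_ALT,1.5,8,param1=60,param2=.3,minRadius=int(.92*r),maxRadius=int(1.08*r)+1)
    if H is None: print("none, r",r/k);return None
    for x,y,rr in H[0][:3]:
        U,V=(x+.5)/k-.5+u0,(y+.5)/k-.5+v0
        print("px %.1f %.1f r %.1f (exp %.1f)"%(U,V,rr/k,r/k),onz(d,U,V,z).round(1))
    if out:
        x,y,rr=H[0][0]; cv2.circle(c,(int(x),int(y)),int(rr),(255,0,0),1); cv2.imwrite(out,c[:,:,::-1])
E
python3 - <<'E'
from h import *
d=load("w1")
circ(d,244,110,10,64,out="pics/q.png")
circ(d,244,108,17,40)
circ(d,93,173,45,58);circ(d,98,43,44,62,half=40)
for p in((70,113),(133,109),(160,50),(160,168)):print(onz(d,*p,5).round())
E
```

```text
px 245.4 110.6 r 25.2 (exp 25.5) [642.   -7.3  10. ]
none, r 16.227420139175933
none, r 20.09725760061907
px 98.1 44.2 r 22.1 (exp 22.2) [460.4  84.9  44. ]
px 92.5 40.9 r 22.2 (exp 22.2) [452.   90.6  44. ]
px 103.4 46.1 r 21.8 (exp 22.2) [468.1  81.3  44. ]
[390.   1.   5.]
[493.  -1.   5.]
[531.  76.   5.]
[527. -82.   5.]
```

```bash
python3 -m creep '{"increments":[[[0,0,0],[0.6,-0.03,0.2],1],[[0,0,0],[0.7,0,0.5],1],[[0,0,0],[0.7,0,0.8],1],[[0,0,0],[0.63,0,0.8],1],[[0,0,0],[0,0,0.8],1],[[0,0,0],[0,0,0.8],1],[[0,0,0],[0,0,0.8],1],[[0,0,0],[0,0,0.8],1],[[0,0,0],[0,0,0.8],1],[[0,0,0],[0,0,0.8],1]]}' 20 
python3 -m creep '{"increments":[[[0,0,0],[0,0,0.5],1],[[0,0,0],[0,0,0.5],1],[[0,0,0],[0,0,0.2],1],[[0,0,0],[0,0,0.2],1],[[0,0,0],[0,0,0],1],[[0,0,0],[0,0,0],1]]}' 20
python3 -m creep '{"increments":[[[0,0,0],[0,0,0],-1],[[0,0,0],[0,0,0],-1],[[0,0,0],[0,0,0],-1],[[0,0,0],[0,0,0],-1],[[0,0,0],[0,0,0],-1],[[0,0,0],[0,0,0],-1],[[0,0,0],[0,0,0],-1],[[0,0,0],[0,0,0],-1],[[0,0,0],[0,0,0],-1],[[0,0,0],[0,0,0],-1]]}' 20
```

```text
time_s: 1.9
position: [640.8, -6.1, 43.1]
tcp_rot: [-179.9, -0.1, 90.2]
ft_force: [0.3, 0.1, -0.0]
grip_width: 87.0
grasp_force: 0.0
time_s: 2.5
position: [642.3, -9.3, 10.7]
tcp_rot: [179.9, -0.0, 90.0]
ft_force: [-0.1, -0.1, 0.4]
grip_width: 87.2
grasp_force: 0.0
time_s: 3.5
position: [641.7, -9.3, 10.5]
tcp_rot: [-180.0, 0.0, 90.0]
ft_force: [-2.6, -0.2, 4.5]
grip_width: 38.9
grasp_force: 21.1
```

My down-count was off by 20 mm (it clamped the hub). I'll open, raise 20 mm, regrip on the stem, lift, and go to the camera pose over the vibrator.

```bash
sed -i 's/^def grab.*/def grab(n,tag,pos=None):/; s/d\["obs"\]=o;/d["obs"]=o;o["position"]=np.array(o["position"] if pos is None else pos);/' h.py
python3 -m creep '{"increments":[[[0,0,0],[0,0,0],0.2],[[0,0,0],[0,0,0],0.2],[[0,0,0],[0,0,0],0.2],[[0,0,0],[0,0,-0.4],0.2],[[0,0,0],[0,0,-0.4],0.2],[[0,0,0],[0,0,0],-1],[[0,0,0],[0,0,0],-1],[[0,0,0],[0,0,0],-1],[[0,0,0],[0,0,0],-1],[[0,0,0],[0,0,0],-1]]}' 30
python3 -m creep '{"increments":[[[0,0,0],[0,0,0],-1],[[0,0,0],[0,0,0],-1],[[0,0,0],[0,0,0],-1],[[0,0,0],[0,0,0],-1],[[0,0,0],[0,0,0],-1],[[0,0,0],[0,0,-0.1],-1],[[0,0,0],[0,0,-0.3],-1],[[0,0,0],[0,0,-0.5],-1],[[0,0,0],[0,0,-0.7],-1],[[0,0,0],[0,0,-0.8],-1]]}' 30
python3 -m creep '{"increments":[[[0,0,0],[0,0,-0.8],-1],[[0,0,0],[0,0,-0.8],-1],[[0,0,0],[0,0,-0.8],-1],[[0,0,0],[0,0,-0.8],-1],[[0,0,0],[0,0,-0.8],-1],[[0,0,0],[0,0,-0.7],-1],[[0,0,0],[0,0,-0.6],-1],[[0,0,0],[0.3,0,0],-1],[[0,0,0],[0.5,0,0],-1],[[0,0,0],[0.7,0,0],-1]]}' 30
python3 -m creep '{"increments":[[[0,0,0],[0.8,0,0],-1],[[0,0,0],[0.8,0,0],-1],[[0,0,0],[0.8,0,0],-1],[[0,0,0],[0.8,0,0],-1],[[0,0,0],[0.6,0,0],-1],[[0,0,0],[0.3,0,0],-1],[[0,0,0],[0.1,0,0],-1],[[0,0,0],[0,0,0],-1],[[0,0,0],[0,0,0],-1],[[0,0,0],[0,0,0],-1]]}' 30
python3 - <<'E'
from h import *
d=grab("wrist","w2",[641.8,133.2,222.6]);cv2.imwrite("pics/w2.png",d["pixels"][:,:,::-1])
E
```

```text
time_s: 4.5
position: [641.5, -9.3, 29.7]
tcp_rot: [-180.0, 0.0, 90.0]
ft_force: [-0.1, -0.0, 0.8]
grip_width: 20.1
grasp_force: 0.0
time_s: 5.5
position: [641.8, -9.3, 91.5]
tcp_rot: [180.0, 0.0, 90.0]
ft_force: [0.8, 0.5, 0.2]
grip_width: 13.3
grasp_force: 30.0
time_s: 6.5
position: [641.1, 29.0, 221.4]
tcp_rot: [-179.9, 0.0, 90.0]
ft_force: [1.0, -0.2, -0.7]
grip_width: 13.2
grasp_force: 30.0
time_s: 7.5
position: [642.0, 131.9, 222.6]
tcp_rot: [180.0, 0.0, 89.9]
ft_force: [-0.1, 0.4, -1.5]
grip_width: 13.0
grasp_force: 30.0
```

View pics/w2.png

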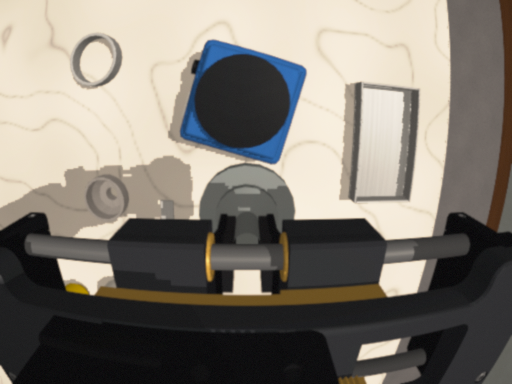

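The held former is at (247,205), the vibrator's black plate at (242,100), the wide ring at (97,60) and the funnel at (107,197).

Run:
```python
from h import *
d=load("w2")
circ(d,242,100,75,100,half=70,out="pics/q.png")
# plate by dark mask
m=(d["pixels"].max(2)<45).astype(np.uint8);n,l,s,c=cv2.connectedComponentsWithStats(m)
i=l[100,242];k=cv2.findContours((l==i).astype(np.uint8),0,2)[0][0];(u,v),ax,_=cv2.fitEllipse(k);print(s[i],u,v,ax,onz(d,u,v,75).round(1))
# held former disc edge
circ(d,247,208,202.6,64,half=60)
circ(d,247,208,192.6,64,half=60)
circ(d,107,197,44,62)
```

```text
none, r 48.19978674429672
[ 196   55   90   92 5766] 237.57748413085938 103.09602355957031 (78.35032653808594, 98.2908706665039) [633.6 207.9  75. ]
px 244.0 210.6 r 47.4 (exp 47.4) [641.1 138.3 202.6]
px 248.1 209.9 r 46.0 (exp 44.9) [643.9 135.1 192.6]
none, r 21.324170499109
```

Run:
```python
from h import *
d=load("w2");p=d["pixels"].astype(int)
for x in(190,196,200,242,285,288,292,296): print(x,p[100,x],end=" ")
for t in(30,45,60):
    m=((p.max(2)<90)&(p[:,:,2]-p[:,:,0]<t)).astype(np.uint8);m=cv2.morphologyEx(m,2,np.ones((3,3)))
    n,l,s,c=cv2.connectedComponentsWithStats(m);i=l[100,242]
    k=cv2.convexHull(cv2.findContours((l==i).astype(np.uint8),0,1)[0][0]);(u,v),r=cv2.minEnclosingCircle(k);(a,b),ax,_=cv2.fitEllipse(k)
    print(t,s[i],(u,v,r),(a,b,ax),onz(d,u,v,75).round(1),onz(d,a,b,75).round(1))
```

```text
190 [ 32  65 103] 196 [36 35 36] 200 [37 35 37] 242 [39 40 38] 285 [47 46 45] 288 [47 49 54] 292 [ 46  98 157] 296 [ 52 102 161] 30 [ 195   55   94   93 6886] (241.6737518310547, 100.92085266113281, 47.20765686035156) (241.636962890625, 100.83557891845703, (92.67162322998047, 94.36546325683594)) [637.8 210.2  75. ] [637.8 210.3  75. ]
45 [ 194   55   96   93 6985] (241.5, 101.0, 47.6682243347168) (241.5374298095703, 100.90959167480469, (93.43679809570312, 95.07888793945312)) [637.7 210.1  75. ] [637.7 210.2  75. ]
60 [ 194   54   96   94 7044] (241.3467559814453, 100.82342529296875, 47.83600997924805) (241.3257598876953, 101.00062561035156, (93.68605041503906, 95.55582427978516)) [637.5 210.3  75. ] [637.5 210.1  75. ]
```

Plate centre is (637.7, 210.2). That gives shift −0.16 in tool y, +3.08 in tool x and down 4.68.

```bash
python3 -m creep '{"increments":[[[0,0,0],[0.3,-0.16,0],-1],[[0,0,0],[0.6,0,0],-1],[[0,0,0],[0.7,0,0],-1],[[0,0,0],[0.7,0,0],-1],[[0,0,0],[0.5,0,0],-1],[[0,0,0],[0.28,0,0],-1],[[0,0,0],[0,0,0.2],-1],[[0,0,0],[0,0,0.5],-1],[[0,0,0],[0,0,0.7],-1],[[0,0,0],[0,0,0.8],-1]]}' 30
python3 -m creep '{"increments":[[[0,0,0],[0,0,0.8],-1],[[0,0,0],[0,0,0.7],-1],[[0,0,0],[0,0,0.4],-1],[[0,0,0],[0,0,0.2],-1],[[0,0,0],[0,0,0.2],-1],[[0,0,0],[0,0,0.1],-1],[[0,0,0],[0,0,0.08],-1],[[0,0,0],[0,0,0],-1],[[0,0,0],[0,0,0],-1],[[0,0,0],[0,0,0],-1]]}' 30
```

```text
time_s: 8.55
position: [638.1, 208.5, 166.4]
tcp_rot: [180.0, 0.1, 89.9]
ft_force: [-0.4, 0.8, 0.2]
grip_width: 13.3
grasp_force: 30.0
time_s: 9.55
position: [638.0, 210.3, 106.0]
tcp_rot: [180.0, -0.0, 90.0]
ft_force: [0.3, -0.7, -0.2]
grip_width: 13.1
grasp_force: 30.0
```

```bash
python3 -m creep '{"increments":[[[0,0,0],[0,0,0.02],-1],[[0,0,0],[0,0,0.02],-1],[[0,0,0],[0,0,0],-1],[[0,0,0],[0,0,0],-0.4],[[0,0,0],[0,0,0],0],[[0,0,0],[0,0,0],0],[[0,0,0],[0,0,0],0],[[0,0,0],[0,0,0],0],[[0,0,0],[0,0,-0.3],0],[[0,0,0],[0,0,-0.6],0]]}' 30
python3 -m creep '{"increments":[[[0,0,0],[0,0,-0.9],0],[[0,0,0],[0,0,-0.9],1],[[0,0,0],[0,0,-0.9],1],[[0,0,0],[0,0,-0.72],1],[[0,0,0],[0,0,-0.4],1],[[0,0,0],[-1,0,0],1],[[0,0,0],[-1,0,0],1],[[0,0,0],[-0.9,0,0],1],[[0,0,0],[0,0,0],1],[[0,0,0],[0,0,0],1]]}' 30
python3 -m creep '{"increments":[[[0,0,0],[0,0,0],1],[[0,0,0],[0,0,0],1]]}'
python3 - <<'E'
from h import *
d=grab("wrist","w3",[637.8,137.7,222.6]);cv2.imwrite("pics/w3.png",d["pixels"][:,:,::-1])
circ(d,243,105,85,64,half=60,out="pics/q.png");circ(d,243,105,92,40)
E
```

```text
time_s: 10.55
position: [636.9, 209.9, 126.6]
tcp_rot: [-179.9, 0.1, 90.0]
ft_force: [0.4, 0.5, -0.2]
grip_width: 43.2
grasp_force: 0.0
time_s: 11.55
position: [637.8, 137.6, 223.0]
tcp_rot: [180.0, -0.0, 89.9]
ft_force: [0.1, 1.4, -0.2]
grip_width: 86.6
grasp_force: 0.0
time_s: 11.75
position: [637.5, 139.5, 222.6]
tcp_rot: [-180.0, -0.0, 90.1]
ft_force: [-0.5, -0.0, -0.2]
grip_width: 86.9
grasp_force: 0.0
px 248.6 104.2 r 31.8 (exp 31.8) [640.6 211.4  85. ]
none, r 20.377842910156932
```

View pics/w3.png

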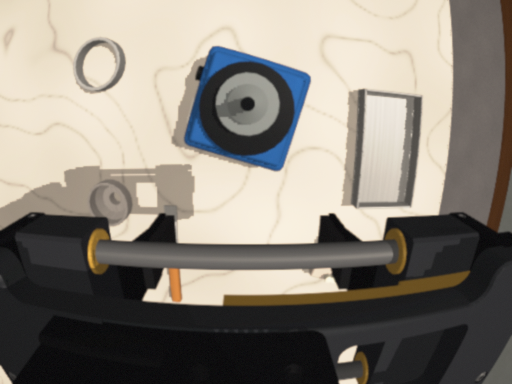

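The former stands upright on the plate at (248,104). Checking plate versus former in the same image.

```bash
cat >> h.py <<'E'
def blob(d,m,u,v,z):
    m=m.astype(np.uint8);n,l,s,c=cv2.connectedComponentsWithStats(m);i=l[int(v),int(u)]
    k=cv2.convexHull(max(cv2.findContours((l==i).astype(np.uint8),0,1)[0],key=len));(a,b),ax,_=cv2.fitEllipse(k)
    print("blob",i,s[i],"c %.1f %.1f"%(a,b),np.round(ax,1),onz(d,a,b,z).round(1))
E
python3 - <<'E'
from h import *
d=load("w3");p=d["pixels"].astype(int);dark=(p.max(2)<90)&(p[:,:,2]-p[:,:,0]<45)
disc=dark|((p.max(2)-p.min(2)<25)&(p.max(2)<190))
roi=np.zeros(dark.shape,bool);roi[50:165,190:305]=1
blob(d,disc&roi,248,90,75)
blob(d,(p.min(2)>75)&(p.max(2)-p.min(2)<40)&roi,258,85,85)
blob(d,(p.max(2)<45)&roi,248,104,131)
print(p[104,196:300:4].tolist())
E
```

```text
blob 14 [ 199   62   95   94 6975] c 246.1 108.2 [93.5 94.8] [638.1 207.2  75. ]
blob 3 [ 215   72   65   64 3074] c 247.3 103.6 [63.8 64.4] [639.3 212.1  85. ]
blob 9 [241  98  13  12 125] c 247.0 103.6 [11.8 12.4] [638.9 211.9 131. ]
[[29, 63, 102], [34, 38, 43], [37, 37, 37], [37, 37, 37], [30, 29, 30], [129, 129, 122], [136, 135, 129], [100, 100, 95], [90, 90, 86], [90, 90, 85], [90, 90, 85], [62, 63, 59], [24, 24, 24], [22, 24, 24], [24, 24, 25], [149, 148, 139], [151, 150, 141], [151, 151, 142], [157, 157, 148], [162, 161, 152], [161, 161, 151], [66, 64, 62], [46, 45, 45], [49, 47, 46], [47, 47, 47], [50, 104, 169]]
```

```bash
for i in 1 2 3 4 5; do python3 -m creep '{"increments":[[[0,0,0],[0,0,0],1]]}' >/dev/null
python3 - <<'E'
from h import *
d=grab("wrist","t",[637.8,137.7,222.6]);p=d["pixels"].astype(int);o=get_obs();print(o["position"].round(2),o["tcp_rot"].round(2),o["joints"].round(2))
roi=np.zeros(p.shape[:2],bool);roi[50:165,190:305]=1
blob(d,(p.max(2)<45)&roi,248,104,131);dark=(p.max(2)<90)&(p[:,:,2]-p[:,:,0]<45)
blob(d,(dark|((p.max(2)-p.min(2)<25)&(p.max(2)<190)))&roi,248,90,75)
E
done
```

```text
[637.64 138.45 222.49] [-179.99   -0.     90.06] [ -8.4   18.88  -7.94  82.59   2.61  78.71 -16.36]
blob 6 [241  97  13  12 122] c 246.8 102.7 [11.6 12.4] [638.8 212.5 131. ]
blob 13 [ 199   61   95   94 6983] c 245.9 107.4 [93.4 94.9] [637.9 208.   75. ]
[637.72 137.93 222.51] [-180.      0.     90.02] [ -8.37  18.88  -7.92  82.59   2.61  78.71 -16.36]
blob 9 [241  96  13  12 122] c 246.6 102.0 [12.1 12.5] [638.7 213.1 131. ]
blob 12 [ 199   60   95   94 6983] c 245.7 106.7 [93.4 95. ] [637.8 208.7  75. ]
[637.76 137.7  222.57] [180.   0.  90.] [ -8.36  18.87  -7.91  82.6    2.61  78.71 -16.36]
blob 9 [241  96  12  12 121] c 246.5 101.8 [11.9 12.2] [638.6 213.3 131. ]
blob 12 [ 199   60   95   94 6976] c 245.7 106.4 [93.4 94.9] [637.8 209.   75. ]
[637.78 137.67 222.59] [180.   0.  90.] [ -8.35  18.87  -7.91  82.59   2.61  78.71 -16.36]
blob 6 [241  96  12  12 119] c 246.5 101.7 [11.7 12.2] [638.6 213.4 131. ]
blob 12 [ 199   60   95   94 6971] c 245.7 106.4 [93.3 94.9] [637.8 209.1  75. ]
[637.79 137.73 222.6 ] [179.99   0.    90.  ] [ -8.35  18.87  -7.91  82.59   2.61  78.71 -16.36]
blob 8 [241  96  12  12 120] c 246.5 101.7 [11.8 12.3] [638.7 213.4 131. ]
blob 12 [ 199   60   95   94 6973] c 245.7 106.3 [93.4 94.8] [637.8 209.1  75. ]
```

The arm sways about 0.7 s after moves, and the readings follow it truly, so the former ended up about 4 mm off centre. I'll regrip, lift slightly, shift −4 mm in y and set it down.

```bash
python3 -m creep '{"increments":[[[0,0,0],[0.4,0,0],1],[[0,0,0],[0.8,0,0],0.3],[[0,0,0],[0.8,0,0],0],[[0,0,0],[0.6,0,0],0],[[0,0,0],[0.4,0,0],0],[[0,0,0],[0,0,0.4],0],[[0,0,0],[0,0,0.8],0],[[0,0,0],[0,0,0.8],0],[[0,0,0],[0,0,0.8],0],[[0,0,0],[0,0,0.8],0]]}' 30
python3 -m creep '{"increments":[[[0,0,0],[0,0,0.6],0],[[0,0,0],[0,0,0.3],0],[[0,0,0],[0,0,0.2],0],[[0,0,0],[0,0,0],0],[[0,0,0],[0,0,0],0],[[0,0,0],[0,0,0],0],[[0,0,0],[0,0,0],-1],[[0,0,0],[0,0,0],-1],[[0,0,0],[0,0,0],-1],[[0,0,0],[0,0,0],-1]]}' 30
python3 -m creep '{"increments":[[[0,0,0],[0,0,0],-1],[[0,0,0],[0,0,0],-1],[[0,0,0],[0,0,0],-1],[[0,0,0],[0,0,-0.1],-1],[[0,0,0],[0,0,-0.1],-1],[[0,0,0],[-0.08,0,0],-1],[[0,0,0],[-0.08,0,0],-1],[[0,0,0],[0,0,0],-1],[[0,0,0],[0,0,0],-1],[[0,0,0],[0,0,0],-1]]}' 30
python3 -m creep '{"increments":[[[0,0,0],[0,0,0.1],-1],[[0,0,0],[0,0,0.1],-1],[[0,0,0],[0,0,0],-1],[[0,0,0],[0,0,0],-1],[[0,0,0],[0,0,0],-1],[[0,0,0],[0,0,0],-0.4],[[0,0,0],[0,0,0],0],[[0,0,0],[0,0,0],0],[[0,0,0],[0,0,0],0],[[0,0,0],[0,0,0],0]]}' 30
python3 -m creep '{"increments":[[[0,0,0],[0,0,-0.3],0],[[0,0,0],[0,0,-0.6],0],[[0,0,0],[0,0,-0.9],0],[[0,0,0],[0,0,-0.9],1],[[0,0,0],[0,0,-0.8],1],[[0,0,0],[0,0,-0.8],1],[[0,0,0],[0,0,-0.4],1],[[0,0,0],[-0.6,0,0],1],[[0,0,0],[-1,0,0],1],[[0,0,0],[-1,0,0],1]]}' 30
python3 -m creep '{"increments":[[[0,0,0],[-0.3,0,0],1],[[0,0,0],[0,0,0],1],[[0,0,0],[0,0,0],1],[[0,0,0],[0,0,0],1],[[0,0,0],[0,0,0],1],[[0,0,0],[0,0,0],1],[[0,0,0],[0,0,0],1],[[0,0,0],[0,0,0],1],[[0,0,0],[0,0,0],1],[[0,0,0],[0,0,0],1]]}' 30
cat > plate.py <<'E'
from h import *
d=grab("wrist","t");p=d["pixels"].astype(int);print(get_obs()["position"])
roi=np.zeros(p.shape[:2],bool);roi[50:165,190:305]=1
blob(d,(p.max(2)<45)&roi,247,104,131);dark=(p.max(2)<90)&(p[:,:,2]-p[:,:,0]<45)
blob(d,(dark|((p.max(2)-p.min(2)<25)&(p.max(2)<190)))&roi,248,90,75)
E
python3 plate.py
```

```text
time_s: 13.55
position: [637.8, 210.9, 130.9]
tcp_rot: [-180.0, 0.1, 89.9]
ft_force: [0.2, 0.7, -0.5]
grip_width: 43.8
grasp_force: 0.0
time_s: 14.55
position: [637.8, 212.8, 105.1]
tcp_rot: [180.0, 0.0, 90.0]
ft_force: [0.5, 1.1, 0.1]
grip_width: 19.6
grasp_force: 0.0
time_s: 15.55
position: [637.7, 208.8, 110.0]
tcp_rot: [-180.0, 0.0, 90.0]
ft_force: [-0.5, 0.1, 0.7]
grip_width: 13.3
grasp_force: 30.0
time_s: 16.55
position: [637.8, 208.7, 105.1]
tcp_rot: [180.0, 0.0, 90.0]
ft_force: [-0.2, -0.1, -0.3]
grip_width: 41.0
grasp_force: 0.0
time_s: 17.55
position: [637.2, 141.9, 221.5]
tcp_rot: [-179.9, 0.1, 90.0]
ft_force: [0.3, -0.6, -0.1]
grip_width: 85.0
grasp_force: 0.0
time_s: 18.55
position: [637.8, 136.2, 222.6]
tcp_rot: [180.0, 0.0, 90.0]
ft_force: [-0.5, 0.2, 0.4]
grip_width: 87.0
grasp_force: 0.0
[637.7898541 136.2148618 222.5847866]
blob 6 [240  99  13  12 120] c 246.3 104.2 [11.6 12.5] [638.5 209.8 131. ]
blob 10 [ 199   59   95   94 6977] c 245.7 105.0 [93.4 94.9] [637.8 209.   75. ]
```

Former now centred. Going above the casting ring.

```bash
python3 -m creep '{"increments":[[[0,0,0],[-0.3,-0.2,0],1],[[0,0,0],[-0.6,-0.2,0],1],[[0,0,0],[-0.8,-0.37,0],1],[[0,0,0],[-0.8,-0.37,0],1],[[0,0,0],[-0.8,-0.37,0],1],[[0,0,0],[-0.8,-0.37,0],1],[[0,0,0],[-0.8,-0.37,0],1],[[0,0,0],[-0.8,-0.37,0],1],[[0,0,0],[-0.8,-0.37,0],1],[[0,0,0],[-0.8,-0.37,0],1]]}' >/dev/null
python3 -m creep '{"increments":[[[0,0,0],[-0.8,-0.37,0],1],[[0,0,0],[-0.8,-0.37,0],1],[[0,0,0],[-0.8,-0.37,0],1],[[0,0,0],[-0.8,-0.37,0],1],[[0,0,0],[-0.8,-0.37,0],1],[[0,0,0],[-0.8,-0.37,0],1],[[0,0,0],[-0.8,-0.37,0],1],[[0,0,0],[-0.8,-0.37,0],1],[[0,0,0],[-0.8,-0.37,0],1],[[0,0,0],[-0.8,-0.37,0],1]]}'
python3 -m creep '{"increments":[[[0,0,0],[-0.8,-0.37,0],1],[[0,0,0],[-0.8,-0.37,0],1],[[0,0,0],[-0.6,-0.2,0],1],[[0,0,0],[0,0,0],1],[[0,0,0],[0,0,0],1],[[0,0,0],[0,0,0],1],[[0,0,0],[0,0,0],1],[[0,0,0],[0,0,0],1],[[0,0,0],[0,0,0],1],[[0,0,0],[0,0,0],1]]}'
python3 -m creep '{"increments":[[[0,0,0],[0,0,0],1],[[0,0,0],[0,0,0],1]]}'
python3 - <<'E'
from h import *
d=grab("wrist","w4");cv2.imwrite("pics/w4.png",d["pixels"][:,:,::-1]);print(d["obs"]["position"])
circ(d,246,106,45,54);circ(d,246,106,45,46)
E
```

```text
time_s: 20.6
position: [459.5, -248.2, 222.8]
tcp_rot: [180.0, 0.0, 89.9]
ft_force: [-0.1, 0.3, 0.3]
grip_width: 87.0
grasp_force: 0.0
time_s: 21.6
position: [437.9, -301.0, 222.6]
tcp_rot: [180.0, 0.0, 90.0]
ft_force: [0.5, 0.8, -0.4]
grip_width: 87.0
grasp_force: 0.0
time_s: 21.8
position: [437.8, -301.3, 222.6]
tcp_rot: [-180.0, 0.0, 90.0]
ft_force: [0.6, -1.1, -0.1]
grip_width: 87.1
grasp_force: 0.0
[ 437.75875469 -301.27550574  222.55112156]
none, r 23.71850832640512
px 248.5 110.4 r 19.2 (exp 20.2) [ 440.9 -234.7   45. ]
px 229.4 112.6 r 19.8 (exp 20.2) [ 419.2 -237.2   45. ]
px 248.5 110.4 r 21.4 (exp 20.2) [ 440.9 -234.7   45. ]
```

View pics/w4.png

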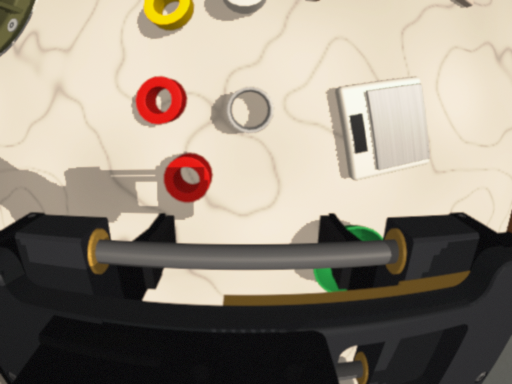

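The casting ring is at (248.5,110). The reds are at (161,100) and (188,178) and the scale is at (385,128). Opening to about 70 mm keeps the finger clear of the red one. One cross-check by colour.

Run:
```python
from h import *
d=load("w4");p=d["pixels"].astype(int)
print(p[110,215:285:2].tolist());print(p[80:142:2,248].tolist())
hs=cv2.cvtColor(d["pixels"],cv2.COLOR_RGB2HSV)
roi=np.zeros(p.shape[:2],bool);roi[75:145,215:285]=1
sat=(p[:,:,0]-p[:,:,2])
m=((sat<14)&roi);m=cv2.morphologyEx(m.astype(np.uint8),2,np.ones((3,3)))
n,l,s,c=cv2.connectedComponentsWithStats(m);print(s[1:])
i=1+s[1:,4].argmax();y,x=np.where(l==i);blob(d,l==i,x[0],y[0],45)
```

```text
[[135, 124, 110], [130, 119, 106], [130, 119, 107], [133, 121, 108], [139, 128, 114], [148, 137, 124], [181, 172, 160], [193, 184, 172], [172, 161, 146], [235, 223, 201], [239, 227, 206], [239, 227, 207], [239, 227, 206], [239, 227, 206], [239, 227, 206], [239, 227, 206], [227, 213, 189], [182, 166, 148], [162, 148, 132], [162, 149, 132], [162, 149, 132], [162, 148, 132], [162, 148, 132], [163, 150, 133], [162, 150, 133], [161, 148, 132], [129, 120, 108], [105, 101, 95], [200, 191, 179], [231, 222, 204], [240, 228, 208], [240, 229, 209], [240, 229, 210], [239, 228, 207], [234, 222, 199]]
[[240, 229, 209], [240, 229, 209], [240, 228, 209], [230, 219, 198], [202, 193, 181], [123, 117, 110], [147, 134, 121], [163, 150, 133], [162, 149, 132], [161, 149, 133], [162, 150, 133], [162, 149, 133], [163, 149, 133], [166, 153, 136], [168, 154, 138], [213, 195, 173], [232, 219, 195], [210, 192, 170], [196, 179, 158], [194, 179, 157], [184, 170, 150], [162, 150, 133], [161, 148, 132], [147, 135, 121], [114, 109, 101], [185, 178, 167], [202, 191, 177], [226, 211, 189], [224, 207, 185], [229, 216, 192], [236, 224, 202]]
[]Traceback (most recent call last):
  File "<stdin>", line 9, in <module>
ValueError: attempt to get argmax of an empty sequence
```

```bash
python3 -m creep '{"increments":[[[0,0,0],[0.5,0.12,0],0.61],[[0,0,0],[0.8,0,0],0.61],[[0,0,0],[0.8,0,0],0.61],[[0,0,0],[0.58,0,0],0.61],[[0,0,0],[0,0,0.3],0.61],[[0,0,0],[0,0,0.6],0.61],[[0,0,0],[0,0,0.8],0.61],[[0,0,0],[0,0,0.8],0.61],[[0,0,0],[0,0,0.8],0.61],[[0,0,0],[0,0,0.8],0.61]]}' 40
python3 -m creep '{"increments":[[[0,0,0],[0,0,0.8],0.61],[[0,0,0],[0,0,0.8],0.61],[[0,0,0],[0,0,0.8],0.61],[[0,0,0],[0,0,0.8],0.61],[[0,0,0],[0,0,0.5],0.61],[[0,0,0],[0,0,0.34],0.61],[[0,0,0],[0,0,0.2],0.61],[[0,0,0],[0,0,0],0.61],[[0,0,0],[0,0,0],0.61],[[0,0,0],[0,0,0],0.61]]}' 40
python3 -m creep '{"increments":[[[0,0,0],[0,0,0],0.61],[[0,0,0],[0,0,0],0.61],[[0,0,0],[0,0,0],-1],[[0,0,0],[0,0,0],-1],[[0,0,0],[0,0,0],-1],[[0,0,0],[0,0,0],-1],[[0,0,0],[0,0,0],-1],[[0,0,0],[0,0,0],-1],[[0,0,0],[0,0,0],-1],[[0,0,0],[0,0,0],-1]]}' 40
```

```text
time_s: 22.85
position: [440.4, -235.1, 118.8]
tcp_rot: [-180.0, 0.0, 89.9]
ft_force: [-0.7, -0.5, 0.1]
grip_width: 70.2
grasp_force: 0.0
time_s: 23.85
position: [441.4, -234.6, 14.9]
tcp_rot: [179.9, 0.0, 90.0]
ft_force: [0.4, -0.1, -0.2]
grip_width: 70.0
grasp_force: 0.0
time_s: 24.85
position: [440.9, -234.3, 14.1]
tcp_rot: [180.0, 0.0, 90.0]
ft_force: [0.6, -0.5, 0.1]
grip_width: 52.3
grasp_force: 39.9
```

```bash
python3 -m creep '{"increments":[[[0,0,0],[0,0,-0.2],-1],[[0,0,0],[0,0,-0.5],-1],[[0,0,0],[0,0,-0.8],-1],[[0,0,0],[0,0,-0.8],-1],[[0,0,0],[0,0,-0.8],-1],[[0,0,0],[0,0,-0.8],-1],[[0,0,0],[0,0,-0.8],-1],[[0,0,0],[0,0,-0.8],-1],[[0,0,0],[0,0,-0.8],-1],[[0,0,0],[0,0,-0.8],-1]]}' 40 >/dev/null
python3 -m creep '{"increments":[[[0,0,0],[0,0,-0.7],-1],[[0,0,0],[0,0,-0.54],-1],[[0,0,0],[0.3,0.15,0],-1],[[0,0,0],[0.6,0.25,0],-1],[[0,0,0],[0.8,0.36,0],-1],[[0,0,0],[0.8,0.36,0],-1],[[0,0,0],[0.8,0.36,0],-1],[[0,0,0],[0.8,0.36,0],-1],[[0,0,0],[0.8,0.36,0],-1],[[0,0,0],[0.8,0.36,0],-1]]}' 40
python3 -m creep '{"increments":[[[0,0,0],[0.8,0.36,0],-1],[[0,0,0],[0.8,0.36,0],-1],[[0,0,0],[0.8,0.36,0],-1],[[0,0,0],[0.8,0.36,0],-1],[[0,0,0],[0.8,0.36,0],-1],[[0,0,0],[0.8,0.36,0],-1],[[0,0,0],[0.8,0.36,0],-1],[[0,0,0],[0.8,0.36,0],-1],[[0,0,0],[0.8,0.36,0],-1],[[0,0,0],[0.8,0.36,0],-1]]}' 40 >/dev/null
python3 -m creep '{"increments":[[[0,0,0],[0.8,0.36,0],-1],[[0,0,0],[0.8,0.36,0],-1],[[0,0,0],[0.8,0.36,0],-1],[[0,0,0],[0.8,0.36,0],-1],[[0,0,0],[0.5,0.2,0],-1],[[0,0,0],[0.36,0.08,0],-1],[[0,0,0],[0,0,0],-1],[[0,0,0],[0,0,0],-1],[[0,0,0],[0,0,0],-1],[[0,0,0],[0,0,0],-1]]}' 40
python3 -m creep '{"increments":[[[0,0,0],[0,0,0],-1],[[0,0,0],[0,0,0],-1],[[0,0,0],[0,0,0],-1],[[0,0,0],[0,0,0],-1],[[0,0,0],[0,0,0],-1],[[0,0,0],[0,0,0],-1]]}' 40
```

```text
time_s: 26.85
position: [504.4, -90.1, 221.4]
tcp_rot: [-179.9, -0.0, 90.0]
ft_force: [-0.3, 0.8, -2.9]
grip_width: 52.4
grasp_force: 39.9
time_s: 28.85
position: [637.9, 208.5, 222.8]
tcp_rot: [180.0, 0.0, 89.9]
ft_force: [0.5, -0.2, -2.5]
grip_width: 52.3
grasp_force: 39.9
time_s: 29.45
position: [637.7, 209.8, 222.5]
tcp_rot: [180.0, 0.0, 90.0]
ft_force: [0.2, -0.9, -3.4]
grip_width: 52.4
grasp_force: 39.9
```

```bash
python3 -m creep '{"increments":[[[0,0,0],[0,0,0.3],-1],[[0,0,0],[0,0,0.6],-1],[[0,0,0],[0,0,0.8],-1],[[0,0,0],[0,0,0.8],-1],[[0,0,0],[0,0,0.6],-1],[[0,0,0],[0,0,0.4],-1],[[0,0,0],[0,0,0.3],-1],[[0,0,0],[0,0,0.3],-1],[[0,0,0],[0,0,0.3],-1],[[0,0,0],[0,0,0.2],-1]]}' 40
python3 -m creep '{"increments":[[[0,0,0],[0,0,0.1],-1],[[0,0,0],[0,0,0.1],-1],[[0,0,0],[0,0,0.1],-1],[[0,0,0],[0,0,0],-1],[[0,0,0],[0,0,0],-1],[[0,0,0],[0,0,0],-1],[[0,0,0],[0,0,0],-1],[[0,0,0],[0,0,0],-1]]}' 40
```

```text
time_s: 30.45
position: [637.9, 209.8, 107.2]
tcp_rot: [180.0, 0.0, 90.0]
ft_force: [0.1, 0.3, -2.2]
grip_width: 52.1
grasp_force: 39.9
time_s: 31.25
position: [637.9, 209.8, 100.2]
tcp_rot: [180.0, -0.0, 90.0]
ft_force: [-0.2, -0.6, -2.9]
grip_width: 52.2
grasp_force: 39.9
```

```bash
python3 -m creep '{"increments":[[[0,0,0],[0,0,0.02],-1],[[0,0,0],[0,0,0.02],-1],[[0,0,0],[0,0,0],-1],[[0,0,0],[0,0,0],-1],[[0,0,0],[0,0,0],0.3],[[0,0,0],[0,0,0],0.45],[[0,0,0],[0,0,0],0.61],[[0,0,0],[0,0,0],0.61],[[0,0,0],[0,0,0],0.61],[[0,0,0],[0,0,0],0.61]]}' 40
python3 -m creep '{"increments":[[[0,0,0],[0,0,-0.2],0.61],[[0,0,0],[0,0,-0.4],0.61],[[0,0,0],[0,0,-0.8],0.61],[[0,0,0],[0,0,-0.8],0.61],[[0,0,0],[0,0,-0.8],0.61],[[0,0,0],[0,0,-0.8],0.61],[[0,0,0],[0,0,-0.7],0.61],[[0,0,0],[0,0,-0.44],0.61],[[0,0,0],[-0.6,0,0],0.61],[[0,0,0],[-0.9,0,0],0.61]]}' >/dev/null
python3 -m creep '{"increments":[[[0,0,0],[-0.9,0,0],0.61],[[0,0,0],[-0.54,0,0],0.61],[[0,0,0],[0,0,0],0.61],[[0,0,0],[0,0,0],0.61],[[0,0,0],[0,0,0],0.61],[[0,0,0],[0,0,0],0.61],[[0,0,0],[0,0,0],0.61],[[0,0,0],[0,0,0],0.61],[[0,0,0],[0,0,0],0.61],[[0,0,0],[0,0,0],0.61]]}'
python3 -m creep '{"increments":[[[0,0,0],[0,0,0],0.61],[[0,0,0],[0,0,0],0.61]]}' >/dev/null
python3 - <<'E'
from h import *
d=grab("wrist","w5");print(d["obs"]["position"])
a=cv2.resize(d["pixels"][40:170,180:310,::-1],None,fx=4,fy=4,interpolation=cv2.INTER_CUBIC)
cv2.imwrite("pics/w5.png",a)
circ(d,246,105,130,46);circ(d,246,105,130,54);circ(d,246,105,85,64)
E
```

```text
time_s: 32.25
position: [637.8, 209.7, 99.1]
tcp_rot: [180.0, 0.0, 90.0]
ft_force: [-0.6, -0.3, 0.2]
grip_width: 69.7
grasp_force: 0.0
time_s: 34.25
position: [637.8, 136.3, 222.6]
tcp_rot: [180.0, 0.0, 90.0]
ft_force: [-0.5, 0.1, -0.5]
grip_width: 70.0
grasp_force: 0.0
[637.78615927 136.22345906 222.59646448]
none, r 26.92751278708755
px 245.9 105.6 r 31.7 (exp 31.6) [638.1 208.6 130. ]
px 246.6 104.1 r 31.5 (exp 31.9) [638.8 209.9  85. ]
```

View pics/w5.png

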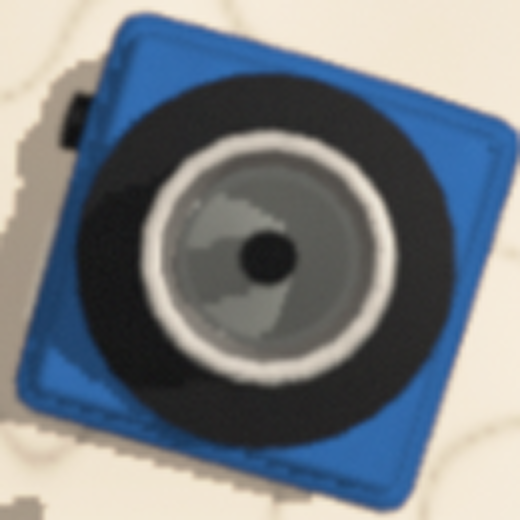

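The ring sits around the hub with the stem concentric; the rim centre in the crop is about (270,257). Refining with a bright mask.

Run:
```python
from h import *
d=load("w5");p=d["pixels"].astype(int)
roi=np.zeros(p.shape[:2],bool);roi[68:140,210:284]=1
for t in(110,140,160):
    m=(p.min(2)>t)&roi;y,x=np.where(m);l=cv2.connectedComponents(m.astype(np.uint8))[1]
    yy=np.where(l[:,247]>0)[0][0];blob(d,m,247,yy,130)
blob(d,(p.max(2)<45)&(np.hypot(*(np.indices(m.shape)-np.array([104,247])[:,None,None]))<12),247,104,131)
```

```text
blob 1 [ 216   73   63   63 1040] c 246.9 103.7 [62.4 63.2] [639.  210.2 130. ]
blob 1 [216  73  63  62 780] c 247.0 103.7 [61.5 62.3] [639.1 210.3 130. ]
blob 1 [217  74  61  61 593] c 247.0 103.6 [60.6 61.4] [639.1 210.3 130. ]
blob 1 [240  99  14  12 126] c 246.5 104.1 [11.6 13.1] [638.7 209.9 131. ]
```

```bash
python3 -m creep '{"increments":[[[0,0,0],[-0.3,-0.2,0],1],[[0,0,0],[-0.6,-0.35,0],1],[[0,0,0],[-0.8,-0.56,0],1],[[0,0,0],[-0.8,-0.56,0],1],[[0,0,0],[-0.8,-0.56,0],1],[[0,0,0],[-0.8,-0.56,0],1],[[0,0,0],[-0.8,-0.56,0],1],[[0,0,0],[-0.8,-0.56,0],1],[[0,0,0],[-0.8,-0.56,0],1],[[0,0,0],[-0.8,-0.56,0],1]]}' >/dev/null
python3 -m creep '{"increments":[[[0,0,0],[-0.8,-0.56,0],1],[[0,0,0],[-0.8,-0.56,0],1],[[0,0,0],[-0.8,-0.56,0],1],[[0,0,0],[-0.8,-0.56,0],1],[[0,0,0],[-0.6,-0.3,0],1],[[0,0,0],[-0.46,-0.18,0],1],[[0,0,0],[0,0,0],1],[[0,0,0],[0,0,0],1],[[0,0,0],[0,0,0],1],[[0,0,0],[0,0,0],1]]}' >/dev/null
python3 -m creep '{"increments":[[[0,0,0],[0,0,0],1],[[0,0,0],[0,0,0],1],[[0,0,0],[0,0,0],1],[[0,0,0],[0,0,0],1],[[0,0,0],[0,0,0],1],[[0,0,0],[0,0,0],1]]}'
python3 - <<'E'
from h import *
d=grab("wrist","w6");cv2.imwrite("pics/w6.png",d["pixels"][:,:,::-1]);print(d["obs"]["position"])
circ(d,246,106,45,58);circ(d,246,106,45,32)
E
```

```text
time_s: 37.1
position: [444.0, -152.8, 222.6]
tcp_rot: [180.0, 0.0, 90.0]
ft_force: [-0.6, 0.4, -0.7]
grip_width: 87.0
grasp_force: 0.0
[ 444.0257252  -152.7812776   222.57697946]
px 239.5 107.0 r 25.3 (exp 25.5) [437.  -82.3  45. ]
px 239.9 106.6 r 13.8 (exp 14.1) [437.4 -81.9  45. ]
```

View pics/w6.png

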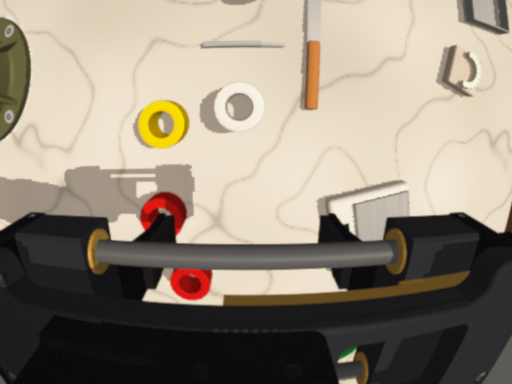

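The collar is at (239.5,107), the yellow decoy at (162,124) and the spatula at (313,60). Opening about 67 mm gives about 10 mm of clearance to the yellow one. Refining the centre.

Run:
```python
from h import *
d=load("w6");p=d["pixels"].astype(int)
for x in (212,214,216,218,220,258,260,262,264,266,268): print(x,p[107,x],end=" ")
roi=np.zeros(p.shape[:2],bool);roi[75:140,208:272]=1
for t in(12,18):
    m=((p[:,:,0]-p[:,:,2]<t)&(p.min(2)>150)&roi);m=cv2.morphologyEx(m.astype(np.uint8),2,np.ones((3,3)))
    l=cv2.connectedComponents(m)[1];xx=np.where(l[107]>0)[0];print(xx[:1]);blob(d,m,xx[0],107,45)
m=((p.max(2)<200)&(np.hypot(*(np.indices(m.shape)-np.array([107,239.5])[:,None,None]))<18));blob(d,m,239,107,45)
```

```text
212 [157 143 130] 214 [223 212 191] 216 [243 236 221] 218 [245 238 224] 220 [245 238 224] 258 [247 241 227] 260 [247 243 230] 262 [246 243 230] 264 [235 228 209] 266 [234 222 199] 268 [233 221 197] []Traceback (most recent call last):
  File "<stdin>", line 7, in <module>
IndexError: index 0 is out of bounds for axis 0 with size 0
```

```bash
python3 -m creep '{"increments":[[[0,0,0],[0.5,-0.3,0],0.55],[[0,0,0],[0.8,0,0],0.55],[[0,0,0],[0.8,0,0],0.55],[[0,0,0],[0.73,0,0],0.55],[[0,0,0],[0,0,0.3],0.55],[[0,0,0],[0,0,0.6],0.55],[[0,0,0],[0,0,0.8],0.55],[[0,0,0],[0,0,0.8],0.55],[[0,0,0],[0,0,0.8],0.55],[[0,0,0],[0,0,0.8],0.55]]}' 20 >/dev/null
python3 -m creep '{"increments":[[[0,0,0],[0,0,0],0.55],[[0,0,0],[0,0,0],0.55],[[0,0,0],[0,0,0],0.55],[[0,0,0],[0,0,0.8],0.55],[[0,0,0],[0,0,0.8],0.55],[[0,0,0],[0,0,0.8],0.55],[[0,0,0],[0,0,0.8],0.55],[[0,0,0],[0,0,0.5],0.55],[[0,0,0],[0,0,0.3],0.55],[[0,0,0],[0,0,0.16],0.55]]}' 20
python3 -m creep '{"increments":[[[0,0,0],[0,0,0],0.55],[[0,0,0],[0,0,0],0.55],[[0,0,0],[0,0,0],0.55],[[0,0,0],[0,0,0],0.55],[[0,0,0],[0,0,0],-1],[[0,0,0],[0,0,0],-1],[[0,0,0],[0,0,0],-1],[[0,0,0],[0,0,0],-1],[[0,0,0],[0,0,0],-1],[[0,0,0],[0,0,0],-1]]}' 20
```

```text
time_s: 39.15
position: [436.9, -82.1, 16.1]
tcp_rot: [180.0, 0.0, 90.0]
ft_force: [-0.5, -0.0, 0.2]
grip_width: 67.6
grasp_force: 0.0
time_s: 40.15
position: [436.4, -82.1, 16.2]
tcp_rot: [-180.0, 0.0, 90.0]
ft_force: [-1.8, -0.5, 3.9]
grip_width: 57.3
grasp_force: 20.0
```

```bash
python3 -m creep '{"increments":[[[0,0,0],[0,0,-0.2],-1],[[0,0,0],[0,0,-0.5],-1],[[0,0,0],[0,0,-0.8],-1],[[0,0,0],[0,0,-0.8],-1],[[0,0,0],[0,0,-0.8],-1],[[0,0,0],[0,0,-0.8],-1],[[0,0,0],[0,0,-0.8],-1],[[0,0,0],[0,0,-0.8],-1],[[0,0,0],[0,0,-0.8],-1],[[0,0,0],[0,0,-0.8],-1]]}' 25 >/dev/null
python3 -m creep '{"increments":[[[0,0,0],[0,0,-0.7],-1],[[0,0,0],[0,0,-0.46],-1],[[0,0,0],[0.3,0.2,0],-1],[[0,0,0],[0.6,0.4,0],-1],[[0,0,0],[0.8,0.58,0],-1],[[0,0,0],[0.8,0.58,0],-1],[[0,0,0],[0.8,0.58,0],-1],[[0,0,0],[0.8,0.58,0],-1],[[0,0,0],[0.8,0.58,0],-1],[[0,0,0],[0.8,0.58,0],-1]]}' 25 >/dev/null
python3 -m creep '{"increments":[[[0,0,0],[0.8,0.58,0],-1],[[0,0,0],[0.8,0.58,0],-1],[[0,0,0],[0.8,0.58,0],-1],[[0,0,0],[0.8,0.58,0],-1],[[0,0,0],[0.8,0.58,0],-1],[[0,0,0],[0.8,0.58,0],-1],[[0,0,0],[0.7,0.3,0],-1],[[0,0,0],[0.49,0.2,0],-1],[[0,0,0],[0,0,0],-1],[[0,0,0],[0,0,0],-1]]}' 25
python3 -m creep '{"increments":[[[0,0,0],[0,0,0],-1],[[0,0,0],[0,0,0],-1],[[0,0,0],[0,0,0],-1],[[0,0,0],[0,0,0],-1],[[0,0,0],[0,0,0],-1],[[0,0,0],[0,0,0],-1],[[0,0,0],[0,0,0],-1],[[0,0,0],[0,0,0],-1]]}' 25
```

```text
time_s: 43.15
position: [637.6, 209.9, 221.9]
tcp_rot: [-179.9, 0.1, 90.0]
ft_force: [0.3, -0.7, -0.1]
grip_width: 57.3
grasp_force: 25.0
time_s: 43.95
position: [638.0, 210.3, 222.5]
tcp_rot: [180.0, 0.0, 90.0]
ft_force: [-0.3, 0.0, -1.3]
grip_width: 57.2
grasp_force: 25.0
```

```bash
python3 -m creep '{"increments":[[[0,0,0],[0,0,0.3],-1],[[0,0,0],[0,0,0.6],-1],[[0,0,0],[0,0,0.7],-1],[[0,0,0],[0,0,0.6],-1],[[0,0,0],[0,0,0.4],-1],[[0,0,0],[0,0,0.3],-1],[[0,0,0],[0,0,0.2],-1],[[0,0,0],[0,0,0.2],-1],[[0,0,0],[0,0,0.1],-1],[[0,0,0],[0,0,0.1],-1]]}' 25
python3 -m creep '{"increments":[[[0,0,0],[0,0,0.02],-1],[[0,0,0],[0,0,0],-1],[[0,0,0],[0,0,0],-1],[[0,0,0],[0,0,0],-1],[[0,0,0],[0,0,0],-1]]}' 25
```

```text
time_s: 44.95
position: [638.3, 210.3, 135.3]
tcp_rot: [180.0, -0.0, 90.0]
ft_force: [0.7, 0.0, 0.2]
grip_width: 57.5
grasp_force: 25.0
time_s: 45.45
position: [638.1, 210.2, 134.8]
tcp_rot: [180.0, -0.0, 90.0]
ft_force: [-1.5, 0.3, -0.6]
grip_width: 57.2
grasp_force: 25.0
```

```bash
python3 -m creep '{"increments":[[[0,0,0],[0,0,0.02],-1],[[0,0,0],[0,0,0],-1],[[0,0,0],[0,0,0],-1],[[0,0,0],[0,0,0],0.38],[[0,0,0],[0,0,0],0.5],[[0,0,0],[0,0,0],0.65],[[0,0,0],[0,0,0],0.65],[[0,0,0],[0,0,0],0.65],[[0,0,0],[0,0,-0.2],0.65],[[0,0,0],[0,0,-0.5],0.65]]}' 25
python3 -m creep '{"increments":[[[0,0,0],[0,0,-0.8],0.65],[[0,0,0],[0,0,-0.8],0.65],[[0,0,0],[0,0,-0.8],0.65],[[0,0,0],[0,0,-0.44],0.65],[[0,0,0],[-0.6,0,0],0.65],[[0,0,0],[-0.9,0,0],0.65],[[0,0,0],[-0.9,0,0],0.65],[[0,0,0],[-0.54,0,0],0.65],[[0,0,0],[0,0,0],0.65],[[0,0,0],[0,0,0],0.65]]}' >/dev/null
python3 -m creep '{"increments":[[[0,0,0],[0,0,0],1],[[0,0,0],[0,0,0],1],[[0,0,0],[0,0,0],1],[[0,0,0],[0,0,0],1],[[0,0,0],[0,0,0],1],[[0,0,0],[0,0,0],1],[[0,0,0],[0,0,0],1]]}'
python3 - <<'E'
from h import *
d=grab("wrist","w7");print(d["obs"]["position"]);s=grab("side","s7");e=grab("scene","e7")
f=lambda i,y,x,h,k:cv2.resize(i["pixels"][y:y+h,x:x+h,::-1],None,fx=k,fy=k,interpolation=cv2.INTER_CUBIC)
cv2.imwrite("pics/w7.png",np.hstack([f(d,40,180,130,2.4),cv2.resize(f(s,90,220,80,4),(312,312))]))
circ(d,246,105,163,58,half=60);circ(d,246,105,163,32)
p=d["pixels"].astype(int);rr=np.hypot(*(np.indices(p.shape[:2])-np.array([104,246])[:,None,None]))
for t in(120,160):blob(d,(p.min(2)>t)&(rr<50),246,78,163)
print(p[60:150:3,246].tolist())
E
```

```text
time_s: 46.45
position: [637.2, 209.9, 150.9]
tcp_rot: [-179.9, 0.0, 90.0]
ft_force: [-0.4, 0.5, 0.2]
grip_width: 71.7
grasp_force: 0.0
time_s: 48.15
position: [638.0, 136.7, 222.6]
tcp_rot: [180.0, 0.0, 90.0]
ft_force: [-0.5, -0.2, -0.5]
grip_width: 87.1
grasp_force: 0.0
[638.03438793 136.70443086 222.56327556]
px 246.8 99.8 r 41.2 (exp 39.0) [639.1 213.6 163. ]
px 244.5 104.2 r 37.1 (exp 39.0) [637.4 210.2 163. ]
px 246.2 101.9 r 21.6 (exp 21.5) [638.7 212.  163. ]
blob 1 [ 209   65   77   77 3425] c 247.0 103.4 [76.6 77.6] [639.3 210.8 163. ]
blob 1 [ 209   66   77   76 3119] c 246.9 103.4 [75.3 76.6] [639.2 210.8 163. ]
[[44, 43, 45], [43, 43, 43], [222, 211, 191], [251, 247, 237], [251, 247, 236], [251, 246, 235], [250, 246, 234], [238, 230, 214], [114, 108, 98], [99, 98, 92], [94, 95, 90], [94, 94, 88], [90, 91, 86], [28, 27, 28], [25, 24, 26], [24, 24, 24], [24, 25, 25], [42, 42, 41], [86, 86, 80], [86, 86, 81], [90, 90, 83], [138, 130, 118], [245, 238, 224], [250, 246, 234], [250, 245, 233], [249, 244, 232], [249, 243, 230], [188, 176, 160], [36, 36, 36], [35, 34, 35]]
```

View pics/w7.png

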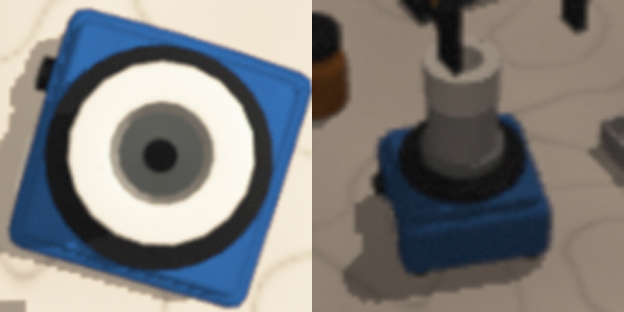

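The collar is seated concentric, its diameter matches the seated height, and the side view shows it upright. Next the funnel.

```bash
python3 -m creep '{"increments":[[[0,0,0],[-0.2,-0.3,0],1],[[0,0,0],[-0.35,-0.5,0],1],[[0,0,0],[-0.55,-0.8,0],1],[[0,0,0],[-0.55,-0.8,0],1],[[0,0,0],[-0.55,-0.8,0],1],[[0,0,0],[-0.55,-0.8,0],1],[[0,0,0],[-0.55,-0.8,0],1],[[0,0,0],[-0.55,-0.8,0],1],[[0,0,0],[-0.55,-0.8,0],1],[[0,0,0],[-0.35,-0.5,0],1]]}' >/dev/null
python3 -m creep '{"increments":[[[0,0,0],[-0.2,-0.3,0],1],[[0,0,0],[0,0,0],1],[[0,0,0],[0,0,0],1],[[0,0,0],[0,0,0],1],[[0,0,0],[0,0,0],1],[[0,0,0],[0,0,0],1],[[0,0,0],[0,0,0],1],[[0,0,0],[0,0,0],1],[[0,0,0],[0,0,0],1],[[0,0,0],[0,0,0],1]]}'
python3 - <<'E'
from h import *
d=grab("wrist","w8");cv2.imwrite("pics/w8.png",d["pixels"][:,:,::-1]);print(d["obs"]["position"])
circ(d,246,104,44,62,out="pics/w8c.png")
E
```

```text
time_s: 50.3
position: [458.0, 13.0, 222.6]
tcp_rot: [180.0, 0.0, 90.0]
ft_force: [-0.5, -0.1, 0.4]
grip_width: 87.1
grasp_force: 0.0
[458.02379447  12.95246429 222.58401979]
px 243.6 99.8 r 26.5 (exp 27.2) [455.6  91.7  44. ]
```

View pics/w8.png

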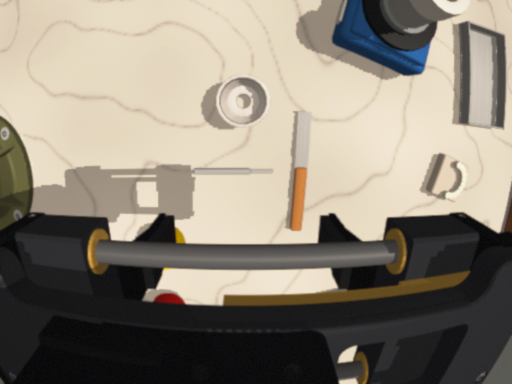

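View pics/w8c.png

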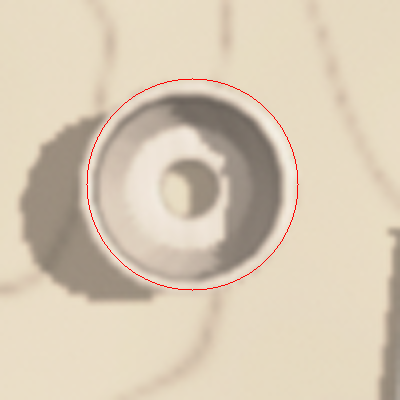

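The funnel is at (243.5,100), with the rod at (232,171) and spatula at (300,170) well clear. The circle fits the rim, giving y = 91.7. Grasping it by the lip.

```bash
python3 -m creep '{"increments":[[[0,0,0],[0.5,-0.13,0],0.7],[[0,0,0],[0.8,0,0],0.7],[[0,0,0],[0.8,0,0],0.7],[[0,0,0],[0.7,0,0],0.7],[[0,0,0],[0.35,0,0],0.7],[[0,0,0],[0,0,0.3],0.7],[[0,0,0],[0,0,0.6],0.7],[[0,0,0],[0,0,0.8],0.7],[[0,0,0],[0,0,0.8],0.7],[[0,0,0],[0,0,0.8],0.7]]}' 20 >/dev/null
python3 -m creep '{"increments":[[[0,0,0],[0,0,0.8],0.7],[[0,0,0],[0,0,0],0.7],[[0,0,0],[0,0,0],0.7],[[0,0,0],[0,0,0.8],0.7],[[0,0,0],[0,0,0.8],0.7],[[0,0,0],[0,0,0.8],0.7],[[0,0,0],[0,0,0.8],0.7],[[0,0,0],[0,0,0.5],0.7],[[0,0,0],[0,0,0.3],0.7],[[0,0,0],[0,0,0.12],0.7]]}' 20
python3 -m creep '{"increments":[[[0,0,0],[0,0,0],0.7],[[0,0,0],[0,0,0],0.7],[[0,0,0],[0,0,0],0.7],[[0,0,0],[0,0,0],0.7],[[0,0,0],[0,0,0],-1],[[0,0,0],[0,0,0],-1],[[0,0,0],[0,0,0],-1],[[0,0,0],[0,0,0],-1],[[0,0,0],[0,0,0],-1],[[0,0,0],[0,0,0],-1]]}' 20
```

```text
time_s: 52.35
position: [455.1, 91.7, 17.1]
tcp_rot: [180.0, 0.0, 90.0]
ft_force: [-1.0, 0.0, 0.3]
grip_width: 74.0
grasp_force: 0.0
time_s: 53.35
position: [454.6, 91.7, 17.1]
tcp_rot: [-180.0, 0.0, 90.0]
ft_force: [-1.7, 0.8, 2.1]
grip_width: 61.3
grasp_force: 20.0
```

```bash
python3 -m creep '{"increments":[[[0,0,0],[0,0,-0.2],-1],[[0,0,0],[0,0,-0.5],-1],[[0,0,0],[0,0,-0.8],-1],[[0,0,0],[0,0,-0.8],-1],[[0,0,0],[0,0,-0.8],-1],[[0,0,0],[0,0,-0.8],-1],[[0,0,0],[0,0,-0.8],-1],[[0,0,0],[0,0,-0.8],-1],[[0,0,0],[0,0,-0.8],-1],[[0,0,0],[0,0,-0.8],-1]]}' 25 >/dev/null
python3 -m creep '{"increments":[[[0,0,0],[0,0,-0.7],-1],[[0,0,0],[0,0,-0.42],-1],[[0,0,0],[0.2,0.3,0],-1],[[0,0,0],[0.3,0.5,0],-1],[[0,0,0],[0.54,0.8,0],-1],[[0,0,0],[0.54,0.8,0],-1],[[0,0,0],[0.54,0.8,0],-1],[[0,0,0],[0.54,0.8,0],-1],[[0,0,0],[0.54,0.8,0],-1],[[0,0,0],[0.54,0.8,0],-1]]}' 25 >/dev/null
python3 -m creep '{"increments":[[[0,0,0],[0.54,0.8,0],-1],[[0,0,0],[0.3,0.6,0],-1],[[0,0,0],[0.18,0.33,0],-1],[[0,0,0],[0,0,0],-1],[[0,0,0],[0,0,0],-1],[[0,0,0],[0,0,0],-1],[[0,0,0],[0,0,0],-1],[[0,0,0],[0,0,0],-1],[[0,0,0],[0,0,0],-1],[[0,0,0],[0,0,0],-1]]}' 25
python3 -m creep '{"increments":[[[0,0,0],[0,0,0],-1],[[0,0,0],[0,0,0],-1],[[0,0,0],[0,0,0],-1]]}' 25
```

```text
time_s: 56.35
position: [638.0, 210.6, 222.8]
tcp_rot: [180.0, 0.0, 90.0]
ft_force: [-0.2, -0.1, -0.9]
grip_width: 61.5
grasp_force: 25.0
time_s: 56.65
position: [638.0, 210.7, 222.5]
tcp_rot: [-180.0, 0.0, 90.0]
ft_force: [-0.3, -0.2, -1.1]
grip_width: 61.2
grasp_force: 25.0
```

Down 2.18 units to TCP z 168.1.

```bash
python3 -m creep '{"increments":[[[0,0,0],[0,0,0.3],-1],[[0,0,0],[0,0,0.5],-1],[[0,0,0],[0,0,0.4],-1],[[0,0,0],[0,0,0.3],-1],[[0,0,0],[0,0,0.2],-1],[[0,0,0],[0,0,0.2],-1],[[0,0,0],[0,0,0.1],-1],[[0,0,0],[0,0,0.1],-1],[[0,0,0],[0,0,0.04],-1],[[0,0,0],[0,0,0],-1]]}' 25
python3 -m creep '{"increments":[[[0,0,0],[0,0,0],-1],[[0,0,0],[0,0,0],-1],[[0,0,0],[0,0,0.04],-1],[[0,0,0],[0,0,0],-1],[[0,0,0],[0,0,0],-1],[[0,0,0],[0,0,0],-1]]}' 25
```

```text
time_s: 57.65
position: [638.1, 210.7, 169.2]
tcp_rot: [180.0, 0.0, 90.0]
ft_force: [-0.3, 0.6, -0.1]
grip_width: 61.7
grasp_force: 25.0
time_s: 58.25
position: [638.2, 210.8, 168.3]
tcp_rot: [180.0, -0.0, 90.0]
ft_force: [-0.5, 0.1, 0.9]
grip_width: 61.4
grasp_force: 25.0
```

Seated depth reached without resistance. Release, rise, and check.

```bash
python3 -m creep '{"increments":[[[0,0,0],[0,0,0],0.48],[[0,0,0],[0,0,0],0.6],[[0,0,0],[0,0,0],0.8],[[0,0,0],[0,0,0],0.8],[[0,0,0],[0,0,0],0.8],[[0,0,0],[0,0,-0.2],0.8],[[0,0,0],[0,0,-0.5],0.8],[[0,0,0],[0,0,-0.8],0.8],[[0,0,0],[0,0,-0.8],0.8],[[0,0,0],[0,0,-0.6],0.8]]}' 25
python3 -m creep '{"increments":[[[0,0,0],[-0.6,0,0],1],[[0,0,0],[-0.9,0,0],1],[[0,0,0],[-0.9,0,0],1],[[0,0,0],[-0.9,0,0],1],[[0,0,0],[-0.9,0,0],1],[[0,0,0],[-0.5,0,0],1],[[0,0,0],[0,0,0],1],[[0,0,0],[0,0,0],1],[[0,0,0],[0,0,0],1],[[0,0,0],[0,0,0],1]]}' >/dev/null
python3 -m creep '{"increments":[[[0,0,0],[0,0,0],1],[[0,0,0],[0,0,0],1],[[0,0,0],[0,0,0],1],[[0,0,0],[0,0,0],1],[[0,0,0],[0,0,0],1]]}'
python3 - <<'E'
from h import *
d=grab("wrist","w9");s=grab("side","s9");e=grab("scene","e9")
f=lambda i,y,x,h:cv2.resize(i["pixels"][y:y+h,x:x+h,::-1],(260,260),interpolation=cv2.INTER_CUBIC)
cv2.imwrite("pics/w9.png",np.hstack([f(d,0,160,180),f(s,70,210,90),f(e,130,300,100)]))
E
```

```text
time_s: 59.25
position: [638.6, 211.0, 243.3]
tcp_rot: [179.8, -0.1, 90.0]
ft_force: [0.9, 0.6, 0.3]
grip_width: 78.2
grasp_force: 0.0
time_s: 60.75
position: [638.0, 93.2, 240.6]
tcp_rot: [180.0, 0.0, 90.0]
ft_force: [-0.6, 0.1, -0.6]
grip_width: 87.1
grasp_force: 0.0
```

View pics/w9.png

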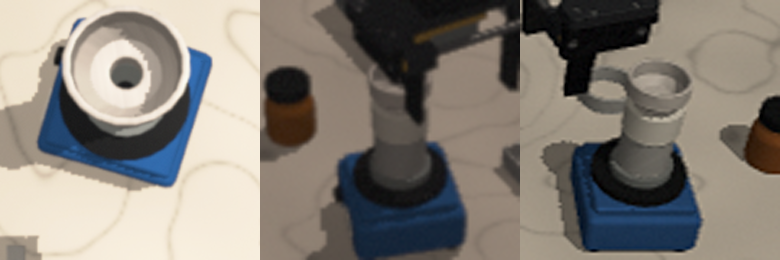

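The stack is upright in all three views: former, ring, collar, with the funnel level on top at wrist crop (127,68). The gripper is clear, so I'm handing in.

```bash
python3 -c "
from workcell import *
print(job_done())"
```

```text
the job is handed in; nothing more can be done
None
```

The mould is built in the middle of the vibrator's plate – former, casting ring, collar and funnel, upright and seated in the pictures and let go – and was handed in at about 61 s; the wide ring, cast and spatula were not touched.

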